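# Close the specimen drawer and the slide box

### The arm

A 7-joint arm with a two-finger parallel gripper is mounted at the origin on the work surface. World frame = base frame: x ahead of the robot, y to its left, z up, the work surface at z = 0. Lengths are in m, angles in rad, forces in N, time in s.
With the tool pointing down it reaches from about 0.425 to 0.875 m from the base axis. Payload 9.9 kg.
Tool frame: the origin (TCP) lies on the centre line of the jaws, within the pads' length; the fingertips stand 19 mm ahead of it and the grasp point (between the pads) is the TCP; z points along the fingers, y is the line along which they close (so a half turn about z gives the same grasp; the last joint's range is limited). The gripper opens to 85 mm and grips with 20 to 120 N. Pads are 22 mm wide; open, the fingers measure 114 mm over their backs; the gripper's body (76 mm by 85 mm) begins 54 mm behind the grasp point. The pads swing forward as they close: fully open they stand 13 mm farther back than shut.
Start: joints at [1.22, 0.576, 0.025, 1.437, -0.015, 1.129, -0.057], TCP at [0.178, -0.651, 0.25] pointing down, gripper open.
Joint ranges: [-2.76, 2.76], [-0.34, 2.15], [-1.52, 1.57], [0.19, 2.46], [-1.09, 4.23], [0.17, 1.99], [-2.82, 2.82]. Speed limits (rad/s): [2.22, 2.22, 3.01, 3.01, 3.14, 3.14, 3.14].

### API

Orientations are given as [roll, pitch, yaw] about the fixed x, y, z axes, in that order (R = Rz(yaw) Ry(pitch) Rx(roll)).
In Python, from rig import sense, grab_frame, camera_info, close_job, look_for, masks_of, place_of gives the robot as it stands.
- The arm moves only by the shell command python3 -m handwheel 'ROWS'. ROWS is JSON, one flat list of numbers, 7 for each row, row after row: the turn, a rotation vector about the tool's x, y, z in units of 6 degrees (1.0 is 6 degrees), then the shift along the tool's x, y, z in units of 25 mm (1.0 is 25 mm), then the finger opening in mm, from 0 to 85.4. A call has exactly 5 rows; each row is the pose to reach, as a shift and turn from the pose commanded when the call began, along the tool's axes at that moment; what a row does not reach only later rows make up. A row lasts 1/8 s, in which the tool goes at most 62.5 mm and 10.7 degrees, less where a joint would pass 70% of its speed; a pose out of reach is approached as far as the arm can. A call with a gripper value outside its range is refused whole. The fingers move at their own pace and stop on an object; the grip force is fixed at half the most. Time passes only in rows, so rows that repeat a pose let the fingers close, or fill a call up. It gives the time, the measured TCP pose, the force, the opening and the grip force at its end, in the units of the state.
- sense(): the state, without advancing time (a new reading comes with each control period).
- grab_frame(name): name is "scene" or "top"; returns the picture (480x640x3 uint8, blue, green, red); there is no depth.
- camera_info(name): a dict with "K" (3x3 intrinsics, pixels), "origin" and "orientation" of the camera in the world. Camera axes: x right, y down, z forward; pixel columns grow to the right and rows downward; lengths in m; the calibration is good to about 2 mm. A picture is of the moment at which its call begins. camera_info takes no time and is no camera call.
- close_job(): hands the job in; it is judged then, once.
Trained networks look in the newest picture that a camera, given by its name, has taken for a name from the list of things; names that differ only in an ending like _2 or _b are one class to them, and where a whole thing is asked for, a point or a joint stands for the part that bears it (a point fixed in the world has none). Each returns a list of dicts, best first, with "conf" (0 to 1); they miss things now and then, are a little off and sometimes report something else, mostly with a low value. They report only what shows in the picture. A call takes as long as a camera call. They do not tell look-alikes from the thing itself.
- look_for(camera, thing): "centre" ([column, row] in pixels, amid what is visible of it).
- masks_of(camera, thing): "pixels" (480x640 bool, what is visible of it) and "centre" ([column, row] in pixels, amid what is visible of it).
- place_of(camera, thing): "centre" ([column, row] in pixels: a listed point, or the origin of a listed thing).
The state is a dict: "time_s": time; "joint_positions": joint angles; "qd": joint speeds; "tau": joint torques, N m; "position": TCP position; "eef_rot": TCP orientation; "ft_force": force on the tool from outside, world axes, zero at the start; "wrist_torque": the same for the moment, N m; "finger_gap": finger opening in m; "finger_force": force on a finger pad.
Only numpy, scipy, OpenCV 4.12 (cv2) and the standard library are available. Lean on these libraries where they do the work, as an engineer would, in place of code of your own. Each camera call takes 0.05 s, during which the arm holds its last target. There are 200 camera calls.

### The job

The polished specimens and glass slides beside the microscope are gathering dust: with your fingertips, push the open specimen drawer fully home and push the slide box's lid all the way down, in either order. Only push, and gently, without slamming; lift nothing and do not open the drawer or lid any further, let the specimen in the drawer ride in with it, and leave the specimen on top of the cabinet, the rinse bottle and the white dish as they stand.

Things in the scene. Friction and masses are not known exactly. Their poses are not given: they have to be found in the camera images.
- drawer_unit: Low white cabinet with one drawer, fixed to the bench, 120 deep (x) x 140 wide (y) x 62 mm high. Origin: centre of its underside, on the bench; its x axis points from its front to its back, so the drawer opens towards its -x (roughly to the robot). It may stand left or right of the slide box, turned by up to 0.45 rad.
- drawer_face (a point): Centre of the drawer's blue front face, 31 mm above the bench, moving with the drawer (axes as the cabinet's). The front is a plate 8 mm thick, 140 mm wide, from 4 to 58 mm above the bench, without a handle except for a low lip (60 mm wide, sticking out 11 mm, its top 13 mm above the bench). Behind it is a tray with 35 mm high walls.
- drawer (a joint): How far the drawer stands open, in m: 0 is fully home (front seated on the cabinet, its face then 68 mm in front of the cabinet's origin), 0.09 is its outer stop. It starts 0.04 to 0.062 open. It slides stiffly, taking about 2 N, and stays where it is left.
- slide_box: Grey open-topped box of glass slides, fixed to the bench, 120 (x) x 130 (y) x 55 mm high. Origin: centre of its underside, on the bench; its x axis points from its front to its hinge side, away from the robot, turned by up to 0.45 rad.
- lid_hinge (a point): Middle of the hinge line of the slide box's lid, on the box's far (+x) rim: 60 mm behind the box's origin, 55.5 mm above the bench. The hinge line runs along the box's y. The lid's underside passes through it.
- lid_edge (a point): Middle of the lid's free edge on its outer (upper) face, moving with the lid. The lid is a blue plate 120 x 130 x 6 mm without a handle; this point lies 120 mm from the hinge along the lid. It stands up leaning towards the robot; its outer face (with a pale label) looks up and away from the robot.
- lid (a joint): Opening angle of the lid, in rad: 0 is shut, lying level on the box; 1.57 is upright. It starts at 0.7 to 1.25. The hinge is stiff: the lid stays at any angle, and must be pushed over its whole way down (about 1 N near the free edge).
- drawer_mount_center (a point): Centre of a loose black cylindrical specimen mount (30 mm diameter, 20 mm high) with a copper-coloured face, standing on the drawer's floor behind its front; it rides along with the drawer.
- top_mount_center (a point): Centre of a loose black specimen mount (30 mm diameter, 20 mm high) with a steel face, standing on top of the cabinet, to be left alone.
- rinse_bottle_center (a point): Centre (75 mm above its foot) of a loose white rinse bottle with a red cap, 60 mm diameter, 150 mm high, standing beside the work, to be left alone.
- dish: Loose white dish, 64 mm diameter, 20 mm high, standing beside the work, to be left alone. Origin: centre of its underside.
Things that resemble listed ones, but are neither listed nor needed, are in the scene too. There is more than one size of the slide_box; the job needs the smaller.

How it is judged:
By the outcome, as a careful person would: the job done as asked, in the order asked, and still so for the second after the job is handed in, with the robot touching nothing.
It also fails if it takes over 48 s, if anything falls off the work surface, if the arm or the gripper's body presses on something with over 40 N, if the wrist force passes 120 N, or if a joint passes its speed limit or range.

## Working session

There is one attempt and no reset: what is moved stays moved. The work goes in short steps, Python scripts to look and compute and a shell command to move; the robot and the scene stay as the last step left them, time stands still between calls to the robot, and variables do not carry over. Pictures are saved under pics/ and viewed, at most 10 in all, crops included, and the job is handed in when it is done.

```bash
mkdir -p pics; ls; python3 - <<'E'
from rig import *
import cv2,numpy as np
for c in ("scene","top"):
    cv2.imwrite(f"pics/{c}0.png",grab_frame(c))
    i=camera_info(c);print(c,i)
    for t in ("drawer_unit","drawer_face","slide_box","lid_hinge","lid_edge","drawer_mount_center","top_mount_center","rinse_bottle_center","dish"):
        print(t,[(np.round(d["centre"]).tolist(),round(d["conf"],2)) for d in place_of(c,t)])
print(sense())
E
```

```text
pics
scene {'K': array([[606.64785916,   0.        , 316.77040631],
       [  0.        , 606.64785916, 238.33699417],
       [  0.        ,   0.        ,   1.        ]]), 'origin': array([1.28395572, 0.09459189, 0.98056287]), 'orientation': array([-2.43647494,  0.00343672,  1.70099835])}
drawer_unit [([412.0, 294.0], 0.85)]
drawer_face [([431.0, 239.0], 0.66)]
slide_box [([237.0, 192.0], 0.95), ([229.0, 278.0], 0.83)]
lid_hinge [([228.0, 192.0], 0.73), ([225.0, 284.0], 0.71), ([227.0, 279.0], 0.63)]
lid_edge [([234.0, 139.0], 0.63), ([222.0, 225.0], 0.56), ([408.0, 272.0], 0.24)]
drawer_mount_center [([406.0, 253.0], 0.42)]
top_mount_center [([409.0, 271.0], 0.73)]
rinse_bottle_center [([111.0, 207.0], 0.95), ([223.0, 223.0], 0.23)]
dish [([534.0, 260.0], 0.73), ([411.0, 253.0], 0.39)]
top {'K': array([[443.53003728,   0.        , 326.77308475],
       [  0.        , 443.53003728, 232.4787071 ],
       [  0.        ,   0.        ,   1.        ]]), 'origin': array([ 0.45013638, -0.00471979,  1.1032947 ]), 'orientation': array([-3.07136803, -0.00707177, -1.55279862])}
drawer_unit [([2
[... 419 characters left out ...]
'time_s': 1.0, 'joint_positions': array([ 1.22017172,  0.57567024,  0.02493927,  1.43710499, -0.01497856,
        1.12897019, -0.05649735]), 'qd': array([-0.00046234,  0.0001608 , -0.00069325,  0.00113053,  0.00044245,
       -0.00031894,  0.00019286]), 'tau': array([-5.60306980e-04, -7.65500808e+01,  2.24857204e+00, -2.86302620e+01,
        1.53339549e-02,  3.05498303e-03, -2.16240772e-05]), 'position': array([ 0.17795855, -0.65113173,  0.25030798]), 'eef_rot': array([3.14155786e+00, 3.36429558e-05, 2.66801573e-01]), 'ft_force': array([0.27106054, 0.29134941, 0.18867571]), 'wrist_torque': array([-0.03959107, -0.00276647, -0.01720934]), 'finger_force': 0.0, 'finger_gap': 0.08527621997224794}
```

View pics/scene0.png

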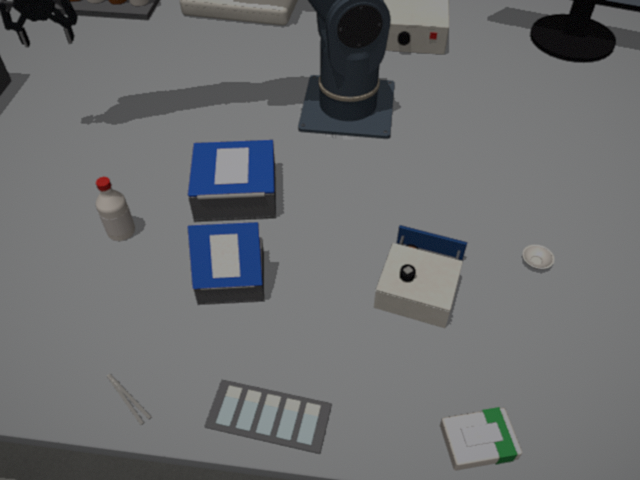

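View pics/top0.png

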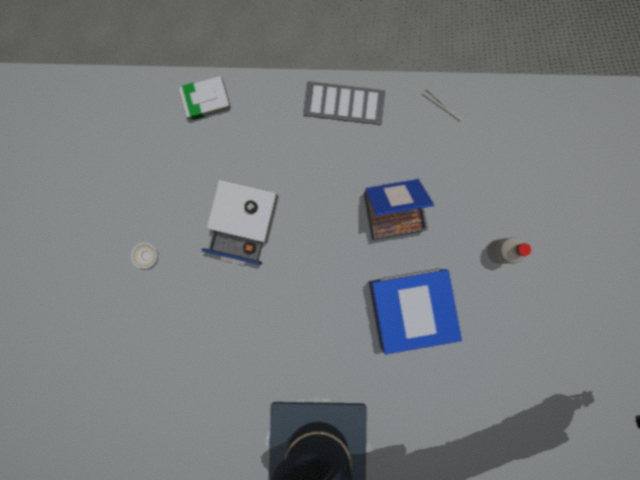

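The cabinet with its open drawer is at top (240,220) and scene (420,270). The smaller open box is at top (397,210) and scene (229,262). The larger look-alike is at top (415,312) with its lid down. The bottle is at top (512,250) and the dish at top (145,257). Next I'll enlarge the views to pick corners.

```bash
python3 - <<'E'
import cv2,numpy as np
t=cv2.imread("pics/top0.png");s=cv2.imread("pics/scene0.png")
f=lambda im,x,y:cv2.resize(im[y:y+75,x:x+100],None,fx=4,fy=4,interpolation=cv2.INTER_CUBIC)
g=lambda im,x,y:cv2.resize(im[y:y+100,x:x+133],(400,300),interpolation=cv2.INTER_CUBIC)
cv2.imwrite("pics/crops.png",np.vstack([np.hstack([f(t,190,175),f(t,350,170)]),np.hstack([g(s,360,222),g(s,165,215)])]))
E
```

```text
(no output)
```

View pics/crops.png

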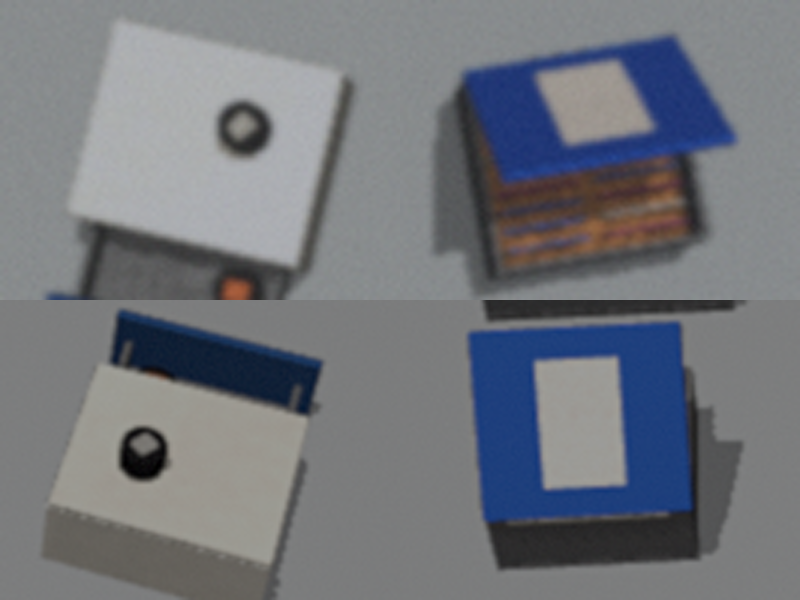

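```bash
cat > fit.py <<'E'
import numpy as np
from rig import camera_info
from scipy.spatial.transform import Rotation as R
from scipy.optimize import least_squares
I={c:camera_info(c) for c in("scene","top")}
def proj(c,P):
    i=I[c];M=R.from_euler("xyz",i["orientation"]).as_matrix()
    q=(np.asarray(P)-i["origin"])@M; u=q@i["K"].T; return u[:,:2]/u[:,2:]
def world(p,P): # p=x,y,yaw
    c,s=np.cos(p[2]),np.sin(p[2]);P=np.asarray(P)
    return np.c_[p[0]+c*P[:,0]-s*P[:,1],p[1]+s*P[:,0]+c*P[:,1],P[:,2]]
def ray(c,uv,z):
    i=I[c];M=R.from_euler("xyz",i["orientation"]).as_matrix()
    d=M@np.linalg.solve(i["K"],[*uv,1]);return i["origin"]+d*(z-i["origin"][2])/d[2]
def lidpt(l,y,a,th=.006): # along lid from hinge
    return [.06-l*np.cos(a)+th*np.sin(a),y,.0555+l*np.sin(a)+th*np.cos(a)]
E
python3 - <<'E'
from fit import *
x,y,z=.06,.07,.062
cab=[[x,y,z],[x,-y,z],[-x,y,z],[-x,-y,z]]
ts=np.array([(219,180),(277,193.8),(207,228),(264.3,242),(203,250),(261,263)])
ss=np.array([(449.1,310.8),(375,290.2),(463.1,260.2),(392.6,243),(467.1,242),(399.9,225.3)])
def rd(p):
    P=world(p,cab+[[-.068-p[3],.07,.058],[-.068-p[3],-.07,.058]])
    return np.r_[proj("top",P)-ts,proj("scene",P)-ss].ravel()
r=least_squares(rd,[.5,.2,0,.05],loss="soft_l1");print("drawer",r.x.round(4),rd(r.x).reshape(-1,2).round(1).tolist())
tb=np.array([(365.5,188),(418.8,179.3),(376.3,215),(433.8,205),(373.8,239.5),(425.8,229.3)])
sb=np.array([(262.1,285.5),(193.3,288.2),(258.8,222.3),(188.3,226),(264.1,300.5),(197.6,304.1)])
def rb(p):
    L=[lidpt(l,y,p[3]) for l in(0,.12) for y in(.065,-.065)]
    P=world(p,L+[[-.06,.065,.055],[-.06,-.065,.055]]);Q=world(p,L+[[.06,.065,0],[.06,-.065,0]])
    return np.r_[proj("top",P)-tb,proj("scene",Q)-sb].ravel()
r=least_squares(rb,[.5,-.2,0,1],loss="soft_l1");p=r.x;print("box",p.round(4),rb(p).reshape(-1,2).round(1).tolist())
print("edge",world(p,[lidpt(.12,0,p[3])]))
for n,uv,z in(("big",(415,310),.08),("bigc1",(370,281),.08),("bigc2",(449,270),.08),("bigc3",(461,341),.08),("bigc4",(384,353),.08),("dish",(145,258),.02),("bottle",(524,250),.15),("topm",(251,207),.082),("drm",(249,248),.03)):print(n,ray("top",uv,z).round(3))
for n,uv in (("big",(233,166)),("bigF",(232,143)),("bigB",(233,197)),("bottleTop",(104,184))):
  print(n,ray("scene",uv,.08 if n[1]=='i' else .15).round(3))
E
```

```text
drawer [ 0.5731  0.1931 -0.2112  0.0441] [[-0.9, -1.3], [-1.4, -1.7], [-1.3, -0.1], [-0.7, -0.6], [-2.3, -0.5], [-2.5, 0.1], [-0.0, -1.2], [-0.6, -1.6], [-1.4, 0.2], [-1.4, -1.1], [-0.8, 0.2], [-2.2, -0.6]]
box [ 0.5817 -0.1733  0.1899  0.8707] [[-1.5, -0.6], [-1.2, -1.1], [-2.1, 0.0], [-0.6, -0.2], [-0.7, -0.5], [1.2, 0.4], [-0.1, -0.9], [-1.1, -0.1], [-0.4, -1.1], [-1.0, -1.5], [0.1, 0.1], [-0.3, -0.0]]
edge [[ 0.56919765 -0.17574919  0.15113804]]
big [ 0.348 -0.216  0.08 ]
bigc1 [ 0.412 -0.112  0.08 ]
bigc2 [ 0.441 -0.294  0.08 ]
bigc3 [ 0.28  -0.321  0.08 ]
bigc4 [ 0.25  -0.146  0.08 ]
dish [0.456 0.43  0.02 ]
bottle [ 0.487 -0.436  0.15 ]
topm [0.578 0.166 0.082]
drm [0.485 0.176 0.03 ]
big [ 0.343 -0.215  0.08 ]
bigF [ 0.269 -0.234  0.08 ]
bigB [ 0.435 -0.195  0.08 ]
bottleTop [ 0.498 -0.43   0.15 ]
```

```bash
cat > go.py <<'E'
import sys
from fit import *
from rig import sense
# python3 go.py box|cab lx ly z  -> row values from the present pose
B={"box":(.5817,-.1733,.1899),"cab":(.5731,.1931,-.2112)}
b=B[sys.argv[1]];lx,ly,z=map(float,sys.argv[2:5])
s=sense();T=R.from_euler("xyz",s["eef_rot"])
P=world(b,[[lx,ly,z]])[0];G=R.from_euler("xyz",[np.pi,0,b[2]])
print("rows",np.degrees((T.inv()*G).as_rotvec()).round(2)/6,(T.inv().apply(P-s["position"])/.025).round(3))
c,q=np.cos(b[2]),np.sin(b[2]);d=s["position"]-[b[0],b[1],0]
print("t",s["time_s"],"local",[round(v,4) for v in(c*d[0]+q*d[1],-q*d[0]+c*d[1],d[2])],"F",s["ft_force"].round(1),"gap",s["finger_gap"])
E
python3 go.py box 0.011 0 0.2
```

```text
rows [0.    0.    0.735] [ 21.056 -14.145   2.011]
t 1.0 local [np.float64(-0.4867), np.float64(-0.393), np.float64(0.2503)] F [0.3 0.3 0.2] gap 0.08527621997224794
```

```bash
python3 -m handwheel '[0,0,0,2,-1.4,0,0, 0,0,0.2,5,-3.4,0,0, 0,0,0.4,8,-5.4,0,0, 0,0,0.6,11,-7.4,0,0, 0,0,0.73,13,-8.7,0,0]'; python3 go.py box 0.011 0 0.2
```

```text
time_s: 1.62
position: [0.3825, -0.4142, 0.2506]
eef_rot: [3.141, -0.0, 0.19]
ft_force: [1.2, -0.3, -0.5]
finger_gap: 0.0002
finger_force: 0.0
rows [ 0.005      -0.005      -0.00166667] [10.081 -7.962  2.023]
t 1.625 local [np.float64(-0.2411), np.float64(-0.199), np.float64(0.2506)] F [ 1.2 -0.3 -0.5] gap 0.0002088706455014492
```

```bash
python3 -m handwheel '[0,0,0,2,-1.5,0,0, 0,0,0,4,-3,0,0, 0,0,0,6,-4.5,0,0, 0,0,0,8,-6,0,0, 0,0,0,8,-6,0,0]'; python3 go.py box 0.011 0 0.2
```

```text
time_s: 2.25
position: [0.553, -0.2246, 0.2501]
eef_rot: [-3.139, -0.002, 0.199]
ft_force: [-1.0, -0.7, 0.6]
finger_gap: -0.0002
finger_force: 0.0
rows [-0.02333333 -0.02166667  0.09166667] [ 1.968 -1.776  2.012]
t 2.25 local [np.float64(-0.0379), np.float64(-0.045), np.float64(0.2501)] F [-1.  -0.7  0.6] gap -0.0001588839764293329
```

```bash
python3 -m handwheel '[0,0,0,0,0,0,0, 0,0,0,0,0,0,0, 0,0,0,0,0,0,0, 0,0,0,0,0,0,0, 0,0,0,0,0,0,0]'; python3 go.py box 0.011 0 0.2
```

```text
time_s: 2.88
position: [0.5491, -0.2309, 0.2504]
eef_rot: [3.142, -0.0, 0.19]
ft_force: [-0.1, -0.6, -0.6]
finger_gap: -0.0
finger_force: 0.0
rows [ 0.         -0.00166667 -0.        ] [ 2.154 -2.018  2.015]
t 2.875 local [np.float64(-0.0429), np.float64(-0.0505), np.float64(0.2504)] F [-0.1 -0.6 -0.6] gap -1.842583437515478e-05
```

```bash
python3 -m handwheel '[0,0,0,0.8,-0.8,0,0, 0,0,0,1.6,-1.5,0.3,0, 0,0,0,2.15,-2.0,0.9,0, 0,0,0,2.15,-2.0,1.6,0, 0,0,0,2.15,-2.0,2,0]'; python3 go.py box 0.011 0 0.155; python3 - <<'E'
from rig import *
import cv2,numpy as np
f=lambda im,x,y:cv2.resize(im[y:y+150,x:x+133],(400,450),interpolation=cv2.INTER_CUBIC)
cv2.imwrite("pics/a.png",np.hstack([f(grab_frame("top"),340,140),f(grab_frame("scene"),165,160)]))
E
```

```text
time_s: 3.5
position: [0.592, -0.1713, 0.1987]
eef_rot: [-3.141, 0.002, 0.19]
ft_force: [0.0, 0.4, 0.3]
finger_gap: 0.0003
finger_force: 0.0
rows [-0.005       0.01833333  0.005     ] [0.024 0.    1.747]
t 3.5 local [np.float64(0.0105), np.float64(-0.0), np.float64(0.1987)] F [0.  0.4 0.3] gap 0.00030816964885454763
```

View pics/a.png

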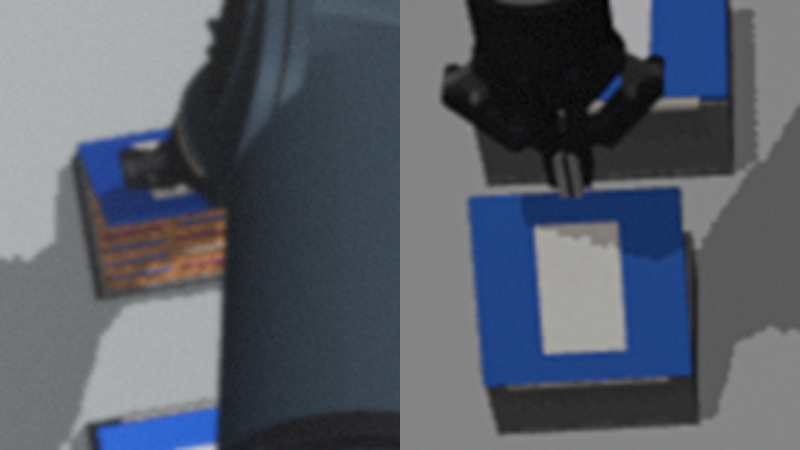

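The scene view (crop right) shows the closed fingertips just above the lid's free edge, near its middle. Going down now.

```bash
python3 -m handwheel '[0,0,0,0.03,0,0.35,0, 0,0,0,0.03,0,0.7,0, 0,0,0,0.03,0,1.05,0, 0,0,0,0.03,0,1.4,0, 0,0,0,0.03,0,1.75,0]'; python3 go.py box -0.024 0 0.0805
```

```text
time_s: 4.22
position: [0.5933, -0.1712, 0.1559]
eef_rot: [-3.142, 0.0, 0.19]
ft_force: [-0.3, -0.1, 0.2]
finger_gap: 0.0002
finger_force: 0.0
rows [-0.     0.     0.005] [-1.432 -0.005  3.017]
t 4.225 local [np.float64(0.0118), np.float64(-0.0001), np.float64(0.1559)] F [-0.3 -0.1  0.2] gap 0.00016145897282462553
```

```bash
python3 -m handwheel '[0,0,0,-0.12,0,0.25,0, 0,0,0,-0.24,0,0.5,0, 0,0,0,-0.36,0,0.75,0, 0,0,0,-0.48,0,1,0, 0,0,0,-0.6,0,1.25,0]'; python3 go.py box -0.024 0 0.0805
```

```text
time_s: 4.85
position: [0.5784, -0.1742, 0.125]
eef_rot: [3.142, -0.0, 0.19]
ft_force: [-0.5, -0.2, 2.3]
finger_gap: -0.0003
finger_force: 0.7
rows [ 0.         -0.          0.00333333] [-0.823 -0.01   1.779]
t 4.85 local [np.float64(-0.0034), np.float64(-0.0002), np.float64(0.125)] F [-0.5 -0.2  2.3] gap -0.0002897678449073952
```

```bash
python3 -m handwheel '[0,0,0,-0.12,0,0.25,0, 0,0,0,-0.24,0,0.5,0, 0,0,0,-0.36,0,0.75,0, 0,0,0,-0.48,0,0.95,0, 0,0,0,-0.55,0,1.15,0]'; python3 go.py box -0.024 0 0.0805
```

```text
time_s: 5.48
position: [0.5651, -0.1766, 0.0963]
eef_rot: [3.142, -0.0, 0.19]
ft_force: [0.5, 1.3, 1.0]
finger_gap: 0.0003
finger_force: 0.5
rows [ 0.         -0.00333333  0.00333333] [-0.285 -0.007  0.631]
t 5.475 local [np.float64(-0.0169), np.float64(-0.0002), np.float64(0.0963)] F [0.5 1.3 1. ] gap 0.00025343997905888843
```

```bash
python3 -m handwheel '[0,0,0,-0.06,0,0.13,0, 0,0,0,-0.12,0,0.25,0, 0,0,0,-0.18,0,0.36,0, 0,0,0,-0.22,0,0.45,0, 0,0,0,-0.25,0,0.53,0]'; python3 go.py box -0.024 0 0.0805
```

```text
time_s: 6.1
position: [0.559, -0.1779, 0.0832]
eef_rot: [3.142, -0.0, 0.19]
ft_force: [1.4, 0.6, 0.6]
finger_gap: 0.0002
finger_force: 0.4
rows [ 0.         -0.          0.00333333] [-0.033 -0.008  0.109]
t 6.1 local [np.float64(-0.0232), np.float64(-0.0002), np.float64(0.0832)] F [1.4 0.6 0.6] gap 0.0001784912321996832
```

```bash
python3 -m handwheel '[0,0,0,0,0,0.04,0, 0,0,0,0,0,0.08,0, 0,0,0,0,0,0.11,0, 0,0,0,0,0,0.14,0, 0,0,0,0,0,0.16,0]'; python3 go.py box -0.024 0 0.0805
```

```text
time_s: 6.72
position: [0.5587, -0.178, 0.0804]
eef_rot: [3.141, 0.0, 0.19]
ft_force: [-5.4, 1.7, 19.1]
finger_gap: 0.0002
finger_force: 9.5
rows [0.00166667 0.         0.00166667] [-0.022 -0.009 -0.005]
t 6.725 local [np.float64(-0.0234), np.float64(-0.0002), np.float64(0.0804)] F [-5.4  1.7 19.1] gap 0.0002196742710394282
```

The lid is seated: 19 N at exactly the expected height. I'll lift off and head for the drawer.

```bash
python3 -m handwheel '[0,0,0,0,0,-0.15,0, 0,0,0,0,0,-0.5,0, 0,0,0,0,0,-1.5,0, 0,0,0,0,0,-3,0, 0,0,0,0,0,-4.5,0]'; python3 go.py cab -0.16 0 0.2
```

```text
time_s: 7.35
position: [0.5589, -0.1778, 0.1931]
eef_rot: [-3.141, 0.0, 0.19]
ft_force: [0.5, -0.1, -0.1]
finger_gap: 0.0001
finger_force: 0.0
rows [-1.66666667e-03  1.66666667e-03  3.83500000e+00] [ -2.524 -16.961  -0.271]
t 7.35 local [np.float64(0.0638), np.float64(-0.3656), np.float64(0.1931)] F [ 0.5 -0.1 -0.1] gap 0.00011514681770468265
```

```bash
python3 -m handwheel '[0,0,0.5,-0.3,-2,-0.3,0, 0,0,1.2,-0.6,-4,-0.3,0, 0,0,1.9,-0.9,-6,-0.3,0, 0,0,2.6,-1.2,-8,-0.3,0, 0,0,3.2,-1.5,-10,-0.3,0]'; python3 -m handwheel '[0,0,0,0,0,0,0, 0,0,0,0,0,0,0, 0,0,0,0,0,0,0, 0,0,0,0,0,0,0, 0,0,0,0,0,0,0]'; python3 go.py cab -0.16 0 0.2;  python3 - <<'E'
from rig import *
import cv2,numpy as np
f=lambda im,x,y:cv2.resize(im[y:y+150,x:x+133],(400,450),interpolation=cv2.INTER_CUBIC)
cv2.imwrite("pics/b.png",np.hstack([f(grab_frame("top"),340,140),f(grab_frame("scene"),165,200)]))
E
```

```text
time_s: 7.98
position: [0.4743, 0.0621, 0.1998]
eef_rot: [-3.141, -0.001, -0.147]
ft_force: [1.2, 0.2, 0.1]
finger_gap: -0.0003
finger_force: 0.0
time_s: 8.6
position: [0.475, 0.0598, 0.1993]
eef_rot: [3.142, 0.0, -0.146]
ft_force: [0.1, 1.0, 0.5]
finger_gap: -0.0001
finger_force: 0.0
rows [0.         0.         0.62166667] [-3.281 -6.261 -0.03 ]
t 8.6 local [np.float64(-0.068), np.float64(-0.1509), np.float64(0.1993)] F [0.1 1.  0.5] gap -0.00011969437103481714
```

View pics/b.png

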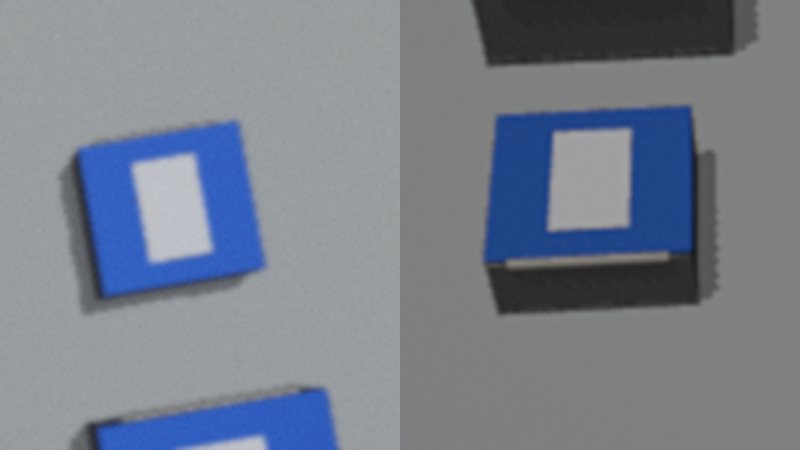

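Both views show the lid lying level on the small box (top crop (170,210), scene crop (595,185)). Next, position in front of the drawer.

```bash
python3 -m handwheel '[0,0,0.2,-1,-1.7,0,0, 0,0,0.4,-2,-3.4,0,0, 0,0,0.62,-3,-5.2,0,0, 0,0,0.62,-3.28,-6.26,0,0, 0,0,0.62,-3.28,-6.26,0,0]';  python3 go.py cab -0.15 0 0.045
```

```text
time_s: 9.32
position: [0.4158, 0.2295, 0.1993]
eef_rot: [-3.141, 0.0, -0.206]
ft_force: [0.1, -0.4, 0.2]
finger_gap: 0.0001
finger_force: 0.0
rows [-0.00833333  0.00166667  0.05333333] [0.459 0.114 6.171]
t 9.325 local [np.float64(-0.1615), np.float64(0.0026), np.float64(0.1993)] F [ 0.1 -0.4  0.2] gap 0.00010058260833685778
```

```bash
python3 -m handwheel '[0,0,0,0,0.1,1.3,0, 0,0,0,0,0.1,2.8,0, 0,0,0,0,0.1,4.2,0, 0,0,0,0,0.1,5.5,0, 0,0,0,0,0.1,6.15,0]';  python3 go.py cab -0.079 0 0.045;python3 - <<'E'
from rig import *
import cv2,numpy as np
f=lambda im,x,y:cv2.resize(im[y:y+150,x:x+133],(400,450),interpolation=cv2.INTER_CUBIC)
cv2.imwrite("pics/c.png",np.hstack([f(grab_frame("top"),180,160),f(grab_frame("scene"),365,180)]))
E
```

```text
time_s: 9.95
position: [0.4156, 0.2231, 0.044]
eef_rot: [3.14, 0.001, -0.211]
ft_force: [-0.3, 0.8, -0.6]
finger_gap: -0.0
finger_force: 0.0
rows [0.01833333 0.01166667 0.        ] [ 3.25  -0.147 -0.043]
t 9.95 local [np.float64(-0.1602), np.float64(-0.0037), np.float64(0.044)] F [-0.3  0.8 -0.6] gap -2.171721635907483e-05
```

View pics/c.png

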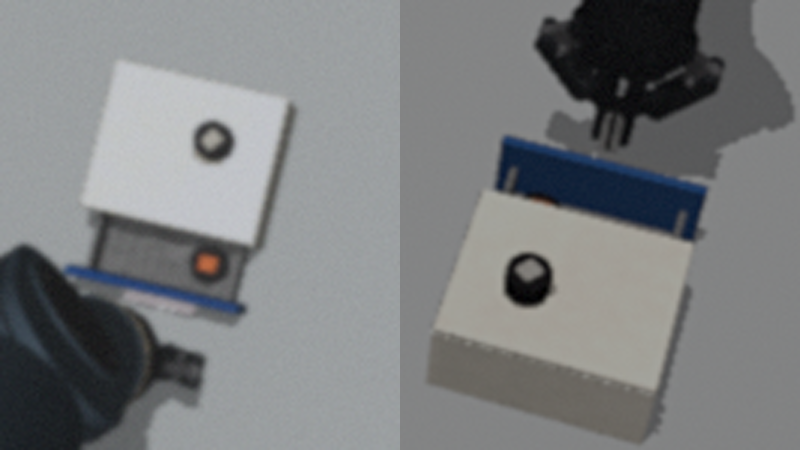

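The fingertips stand centred in front of the blue face (scene crop (612,130)), clear of the lip. Now push.

```bash
python3 -m handwheel '[0,0,0,0.35,-0.05,0,0, 0,0,0,0.7,-0.1,0,0, 0,0,0,0.95,-0.14,0,0, 0,0,0,1.15,-0.14,0,0, 0,0,0,1.3,-0.14,0,0]';  python3 -m handwheel '[0,0,0,0.14,0,0,0, 0,0,0,0.28,0,0,0, 0,0,0,0.42,0,0,0, 0,0,0,0.56,0,0,0, 0,0,0,0.7,0,0,0]';python3 go.py cab -0.079 0 0.045
```

```text
time_s: 10.68
position: [0.4486, 0.2213, 0.0457]
eef_rot: [-3.141, -0.0, -0.21]
ft_force: [-0.1, -0.6, 0.3]
finger_gap: 0.0
finger_force: 0.0
time_s: 11.3
position: [0.4655, 0.2177, 0.0455]
eef_rot: [3.141, 0.0, -0.21]
ft_force: [-2.3, -0.3, 0.0]
finger_gap: 0.0
finger_force: 0.8
rows [0.00166667 0.00166667 0.015     ] [1.255 0.061 0.02 ]
t 11.3 local [np.float64(-0.1104), np.float64(0.0015), np.float64(0.0455)] F [-2.3 -0.3  0. ] gap 2.7574189473143427e-05
```

```bash
python3 -m handwheel '[0,0,0,0.14,0,0,0, 0,0,0,0.28,0,0,0, 0,0,0,0.42,0,0,0, 0,0,0,0.56,0,0,0, 0,0,0,0.7,0,0,0]';python3 go.py cab -0.079 0 0.045
```

```text
time_s: 11.92
position: [0.4827, 0.214, 0.0455]
eef_rot: [3.141, 0.0, -0.21]
ft_force: [-1.5, -0.7, -0.2]
finger_gap: -0.0
finger_force: 0.8
rows [0.00166667 0.00166667 0.01333333] [0.551 0.06  0.021]
t 11.925 local [np.float64(-0.0928), np.float64(0.0015), np.float64(0.0455)] F [-1.5 -0.7 -0.2] gap -1.9482493662757937e-05
```

```bash
python3 -m handwheel '[0,0,0,0.09,0,0,0, 0,0,0,0.18,0,0,0, 0,0,0,0.26,0,0,0, 0,0,0,0.33,0,0,0, 0,0,0,0.4,0,0,0]';python3 go.py cab -0.079 0 0.045
```

```text
time_s: 12.55
position: [0.4924, 0.2121, 0.0456]
eef_rot: [-3.142, 0.0, -0.21]
ft_force: [-2.0, -0.8, -0.1]
finger_gap: -0.0001
finger_force: 0.8
rows [-0.     0.     0.015] [0.156 0.066 0.022]
t 12.55 local [np.float64(-0.0829), np.float64(0.0016), np.float64(0.0456)] F [-2.  -0.8 -0.1] gap -0.00011894784152951474
```

```bash
python3 -m handwheel '[0,0,0,0.04,0,0,0, 0,0,0,0.08,0,0,0, 0,0,0,0.11,0,0,0, 0,0,0,0.14,0,0,0, 0,0,0,0.17,0,0,0]';python3 go.py cab -0.079 0 0.045
```

```text
time_s: 13.18
position: [0.4965, 0.2112, 0.0456]
eef_rot: [-3.142, 0.0, -0.21]
ft_force: [-1.9, -1.0, -1.0]
finger_gap: -0.0004
finger_force: 0.8
rows [-0.     0.     0.015] [-0.012  0.066  0.022]
t 13.175 local [np.float64(-0.0787), np.float64(0.0016), np.float64(0.0456)] F [-1.9 -1.  -1. ] gap -0.0003563246315742086
```

Not yet seated; keep creeping.

```bash
python3 -m handwheel '[0,0,0,0.03,0,0,0, 0,0,0,0.06,0,0,0, 0,0,0,0.09,0,0,0, 0,0,0,0.11,0,0,0, 0,0,0,0.13,0,0,0]';python3 go.py cab -0.079 0 0.045
```

```text
time_s: 13.8
position: [0.4969, 0.2111, 0.0455]
eef_rot: [3.14, 0.004, -0.208]
ft_force: [-13.2, 1.6, 9.2]
finger_gap: 0.0001
finger_force: 6.6
rows [0.01166667 0.04166667 0.03      ] [-0.028  0.063  0.02 ]
t 13.8 local [np.float64(-0.0783), np.float64(0.0016), np.float64(0.0455)] F [-13.2   1.6   9.2] gap 7.62642538510165e-05
```

The drawer has hit its stop (13 N, no more motion). Back off and look.

```bash
python3 -m handwheel '[0,0,0,-0.15,0,0,0, 0,0,0,-0.5,0,0,0, 0,0,0,-1.2,0,0,0, 0,0,0,-2,0,0,0, 0,0,0,-2.6,0,0,0]'; python3 -m handwheel '[0,0,0,0,0,-1,0, 0,0,0,0,0,-3,0, 0,0,0,0,0,-5,0, 0,0,0,0,0,-6,0, 0,0,0,0,0,-6,0]'; python3 -m handwheel '[0,0,0,0,1.5,0,0, 0,0,0,0,3,0,0, 0,0,0,0,5,0,0, 0,0,0,0,6,0,0, 0,0,0,0,6,0,0]'; python3 - <<'E'
from rig import *
import cv2,numpy as np
f=lambda im,x,y:cv2.resize(im[y:y+150,x:x+133],(400,450),interpolation=cv2.INTER_CUBIC)
t,s=grab_frame("top"),grab_frame("scene")
cv2.imwrite("pics/d.png",np.hstack([f(t,180,160),f(s,365,180)]));cv2.imwrite("pics/e.png",np.hstack([t[100:400,120:520],s[80:380,80:480]]))
E
```

```text
time_s: 14.42
position: [0.4345, 0.2244, 0.0456]
eef_rot: [-3.142, 0.0, -0.209]
ft_force: [0.3, 0.0, -0.1]
finger_gap: 0.0001
finger_force: 0.0
time_s: 15.05
position: [0.4365, 0.2247, 0.1974]
eef_rot: [-3.139, -0.003, -0.209]
ft_force: [0.5, -0.2, -0.4]
finger_gap: 0.0001
finger_force: 0.0
time_s: 15.68
position: [0.4036, 0.0756, 0.1947]
eef_rot: [3.14, 0.002, -0.213]
ft_force: [0.4, 0.5, 0.4]
finger_gap: -0.0001
finger_force: 0.0
```

View pics/d.png

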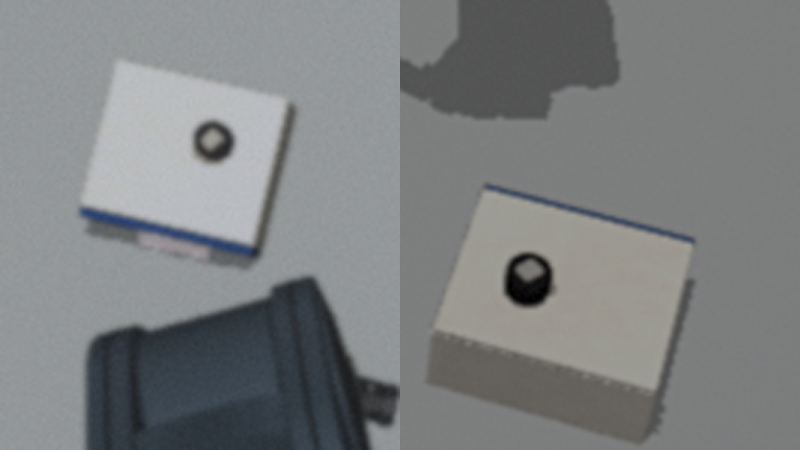

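View pics/e.png

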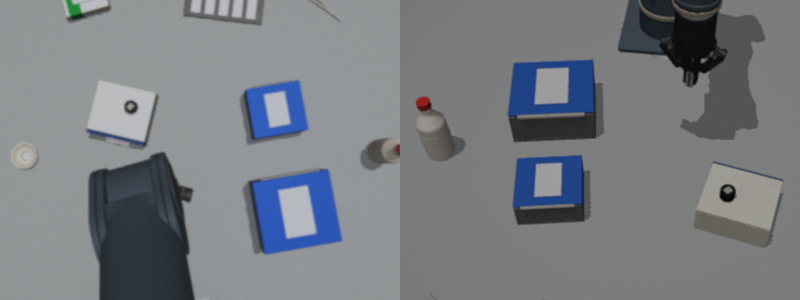

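The drawer front is flush with the cabinet (top crop (170,230), scene crop (590,212)). The lid is down, and the top mount, bottle and dish have not moved. The arm is clear of everything.

```bash
python3 -c "from rig import *;print(close_job())"
```

```text
the job is handed in; nothing more can be done
None
```

The drawer is fully home and the smaller slide box's lid is shut, both pushed slowly with closed fingertips; the top specimen, rinse bottle and dish are undisturbed, and the job was handed in at about 16 s.

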